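# Set the fume extractor's iris damper and start it

## Task

On the bench fume extractor, push the damper lever's upright pin around its arc with the outside of the closed fingers until the lever's pointer lines up with the long mark of the scale, then press the round button on the extractor's top right down and let it come up again. Nothing is gripped or lifted: push the lever gently, without pinching it, and leave the lever on the mark and all the loose things where they are.

Things in the scene. Friction and masses are not known exactly. Their poses are not given: they have to be found in the camera images.
- extractor: fixed grey steel box 275 mm (x) by 320 mm (y), flat top 80 mm above the table. Origin on the table, under the damper axis; x from the side near the robot to the far side, y to the left, z up. From the origin the near side lies 140 mm, the far side 135 mm, the left side 140 mm, the right side 180 mm
- damper_axis (a point): point on the vertical axis of the damper, 83 mm above the table, at the upper face of the flat aluminium scale plate (3 mm thick, a sector that reaches out to 128 mm, fixed during the job) on the extractor's top. On the plate sits the dark steel damper ring, 104 mm across, 13 mm high, around a grille
- lever_pin (a point): upright dark steel pin on the damper's lever, 12 mm across, 78 mm from the damper axis; the point lies on its centre line, 117 mm above the table, 13 mm below its top. The flat lever arm (12 mm wide, upper face 94 mm above the table) runs from the ring to just past the pin. Friction is about 3 N at the pin; the lever stays where it is left. x axis: outward along the lever
- pointer (a point): tip of the narrow pointer (4 mm wide) that continues the lever beyond the pin, 95 mm from the damper axis, 92 mm above the table; x axis along the lever, away from the damper axis
- long_mark (a point): middle of the one long raised mark of the scale, a radial rib 28 mm long, 5 mm wide, 3 mm high, 97 to 125 mm from the damper axis, top 86 mm above the table; x axis: outward along the mark. The five other marks are alike but 9 mm long, 0.24 rad apart: three before the long one, two after it
- damper (a joint): angle of the damper lever, rad: 0 at the one end stop, where the lever points to the extractor's left and a little towards the robot, growing anticlockwise seen from above, by way of the side near the robot, to 2.44 at the other stop. At the start it is 0 to 0.5, and the long mark lies 0.5 to 2.1 rad further on
- run_top (a point): centre of the upper face of the round push button (28 mm across, grey, in a black housing) on the extractor's top, 147 mm to the right of the damper axis; z up. It is sprung: it goes 6 mm down, fully down at 5 N, and comes up when let go
- run (a joint): how far the button is pressed, m: 0 up, 0.006 fully down
- cup: small open aluminium cup, 44 mm across, 35 mm high, standing on the extractor's top at its far left corner; origin at its underside; leave it where it is
- tin: low steel tin, 38 mm across, 28 mm high, standing on the extractor's top at its near left corner; origin at its underside; leave it where it is
- bottle: small bottle, 36 mm across, 70 mm high, standing on the extractor's top at its far right corner, about 80 mm beyond the button; origin at its underside; leave it where it is
- screwdriver: screwdriver, about 180 mm long, lying on the table to the right of the extractor; origin at its underside; leave it where it is
- pliers: green-handled pliers, about 170 mm long, 16 mm high, lying on the table to the left of the extractor; origin at its underside; leave it where it is
- mouse: white computer mouse, 105 x 66 x 31 mm, on the table at the near left; origin at its underside; leave it where it is
- fan: black square computer fan, 80 x 80 x 25 mm, lying on the table at the near right; origin at its underside; leave it where it is

How it is judged (in metres and radians):
On the way, in this order (a step that is already met when the one before it is completed fails the run):
1. the pointer stands on the long mark (angle between the x axis of pointer and the x axis of long_mark, either way round below 0.055 rad and velocity of joint damper between -0.05 and 0.05 rad/s), for 0.3 s.
2. the button is pressed right down (value of joint run above 0.0048 m), for 0.02 s.
At the end, for the whole second after the job is handed in: The lever's pointer stands within 0.055 rad (about 5 mm at its tip) of the long mark and is at rest, the button has been pressed after that and is up again, and every loose thing is within 30 mm of where it was (angle between the x axis of pointer and the x axis of long_mark, either way round below 0.055 rad and velocity of joint damper between -0.03 and 0.03 rad/s and value of joint run below 0.002 m and distance of each of cup, tin, bottle, screwdriver, pliers, mouse, fan from where it was at the start of the episode below 0.03 m); the robot touches nothing.
It fails at once if the button is pressed before the lever is on the mark, or the lever is moved off it while pressing (value of joint run above 0.003 m and angle between the x axis of pointer and the x axis of long_mark, either way round above 0.055 rad).
It fails at once if the lever is shoved hard or pinched (over 18 N between fingers and lever) (contact force between the fingers and damper above 18 N).
It fails at once if a loose thing is lifted, carried or knocked away (more than 30 mm) (distance of any of cup, tin, bottle, screwdriver, pliers, mouse, fan from where it was at the start of the episode above 0.03 m).
It also fails if it takes over 48 s, if anything falls off the work surface, if the arm or the gripper's body presses on something with over 40 N, if the wrist force passes 120 N, or if a joint passes its speed limit or range.

## Robot

A 7-joint arm with a two-finger parallel gripper is mounted at the origin on the work surface. World frame = base frame: x ahead of the robot, y to its left, z up, the work surface at z = 0. Lengths are in mm, angles in rad, forces in N, time in s.
With the tool pointing down it reaches from about 425 to 950 mm from the base axis. Payload 4.7 kg.
Tool frame: the origin (TCP) lies between the finger pads; the fingertips stand 22 mm ahead of it and the grasp point (between the pads) lies 3 mm ahead of it (tip_reach is the distance from the TCP to the fingertips, in mm); z points along the fingers, y is the direction in which the jaws open and shut (so a half turn about z gives the same grasp; the last joint's range is limited). The gripper opens to 87 mm and grips with 3 to 60 N. Pads are 19 mm wide; open, the fingers measure 117 mm over their backs; the gripper's body (75 mm by 190 mm) begins 51 mm behind the grasp point.
Start: joints at [1.264, 0.469, -0.049, 1.532, 0.024, 1.141, -0.082], TCP at [185.158, -649.125, 244.573] pointing down, gripper open.
Joint ranges: [-2.59, 2.59], [-0.33, 1.99], [-1.39, 1.29], [0.1, 2.45], [-1.04, 4.18], [0.21, 1.99], [-2.66, 2.66]. Speed limits (rad/s): [2.57, 2.57, 3.14, 3.14, 3.14, 3.14, 3.14].

## Interface

Orientations are given as [roll, pitch, yaw] about the fixed x, y, z axes, in that order (R = Rz(yaw) Ry(pitch) Rx(roll)).
In Python, from bench import * gives the robot as it stands. The module is installed in compiled form; this text tells all that it offers.
- The arm moves only by the tool move_arm, never from a script. Its argument "increments" is a list of rows, each a list of 7 numbers: the turn, a rotation vector about the world's x, y, z in degrees, then the shift along the world's x, y, z in cm, then the closure in counts, from 0 (fully open) to 255 (shut). In form: [[wx, wy, wz, tx, ty, tz, claw], ...]. A call has 1 to 10 rows; each row is the pose to reach, as a shift and turn from the pose commanded when the call began; what a row does not reach only later rows make up. A row lasts 1/8 s, in which the tool goes at most 62.5 mm and 10.7 degrees, less where a joint would pass 70% of its speed; a pose out of reach is approached as far as the arm can. A call with a gripper value outside its range is refused whole. The fingers move at their own pace and stop on an object; "newtons" is the grip in N (left out, the last holds). Time passes only in rows, so rows that repeat a pose let the fingers close. It gives the time, the measured TCP pose, the force and the opening at its end, in the units of the state.
- get_state(): the state, without advancing time (a new reading comes with each control period).
- read_camera(name): name is "scene" or "top" or "wrist"; returns a dict with "pixels" (400x640x3 uint8, red, green, blue), "mtx" (3x3 intrinsics, pixels), "R" (3x3) and "t" (3): a world point X has camera coordinates R X + t; the wrist camera has in their place "T_tool_cam" (4x4, takes a point from camera to tool coordinates, whose origin is the TCP and whose axes are the flange's). Camera axes: x right, y down, z forward; pixel columns grow to the right and rows downward; lengths in mm; the calibration is good to about 2 mm. A picture is of the moment at which its call begins: read the wrist's pose just before it. There is no depth.
- hand_in(): hands the job in, once; it reports no verdict.
The state is a dict: "t": time; "joints": joint angles; "joint_vel": joint speeds; "joint_torque": joint torques, N m; "tcp_pos": TCP position; "tcp_rot": TCP orientation; "contact_force": force on the tool from outside, world axes, zero at the start; "wrist_torque": the same for the moment, N m; "grip_width": finger opening in mm.
Only numpy, scipy, OpenCV 4.12 (cv2) and the standard library are available. Lean on these libraries where they do the work, as an engineer would, in place of code of your own. Each camera call takes 0.05 s, during which the arm holds its last target.

## Working session

There is one attempt and no reset: what is moved stays moved. The work goes in short steps, Python scripts to look and compute and a tool call to move; the robot and the scene stay as the last step left them, time stands still between calls to the robot, and variables do not carry over. Pictures are saved under pics/ and viewed, and the job is handed in when it is done.

Besides the shell and the picture viewer there is one more tool, called after ">>>" by a JSON object that holds its "fn" and its "kwargs". move_arm: Moves the arm, as the interface text tells. Its arguments: {"type":"object","properties":{"increments":{"type":"array","items":{"type":"array","items":{"type":"number"}}},"newtons":{"type":"number"}},"required":["increments"]}

```bash
mkdir -p pics
python3 - <<'E'
from bench import *
import cv2,numpy as np
s=get_state()
for k in s: print(k,np.round(s[k],3))
for n in ["scene","top","wrist"]:
    c=read_camera(n); cv2.imwrite(f"pics/{n}0.png",c["pixels"][:,:,::-1])
    for k in c:
        if k!="pixels": print(n,k,np.round(c[k],4).tolist())
E
```

```text
t 0.0
joints [ 1.264  0.469 -0.049  1.534  0.024  1.141 -0.082]
joint_vel [-0.001  0.001 -0.001 -0.    -0.    -0.002  0.   ]
joint_torque [ 0.0000e+00 -5.0798e+01 -8.0000e-02 -2.3616e+01 -6.1000e-02  3.8000e-02
  0.0000e+00]
tcp_pos [ 184.973 -648.58   243.49 ]
tcp_rot [-3.14   0.     0.278]
contact_force [ 0.926 -0.089  0.06 ]
wrist_torque [ 0.036 -0.004 -0.031]
grip_width 86.689
scene mtx [[376.1921, 0.0, 317.2132], [0.0, 376.1921, 200.4468], [0.0, 0.0, 1.0]]
scene R [[0.5157, 0.8567, -0.0143], [0.7099, -0.4365, -0.5527], [-0.4797, 0.2749, -0.8332]]
scene t [-240.6515, -310.6657, 1247.3648]
top mtx [[511.9041, 0.0, 336.9708], [0.0, 511.9041, 197.9054], [0.0, 0.0, 1.0]]
top R [[0.0182, -0.9996, -0.0201], [-0.9897, -0.0151, -0.1424], [0.142, 0.0224, -0.9896]]
top t [-17.9669, 500.8871, 1296.333]
wrist mtx [[299.0719, 0.0, 321.282], [0.0, 299.0719, 199.6608], [0.0, 0.0, 1.0]]
wrist T_tool_cam [[0.0, -0.9604, -0.2785, 76.1635], [1.0, 0.0003, -0.0009, -0.6271], [0.0009, -0.2785, 0.9604, -139.8992], [0.0, 0.0, 0.0, 1.0]]
```

View pics/scene0.png

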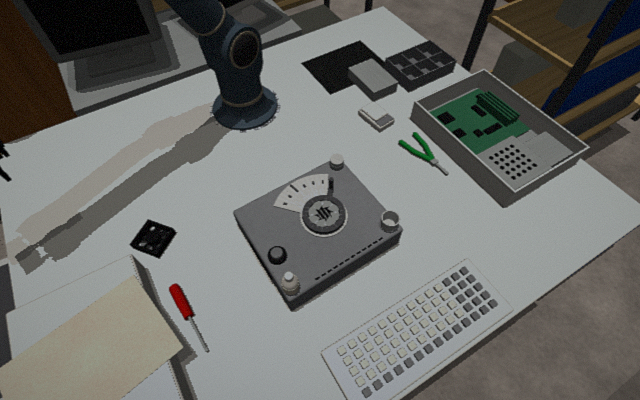

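View pics/top0.png

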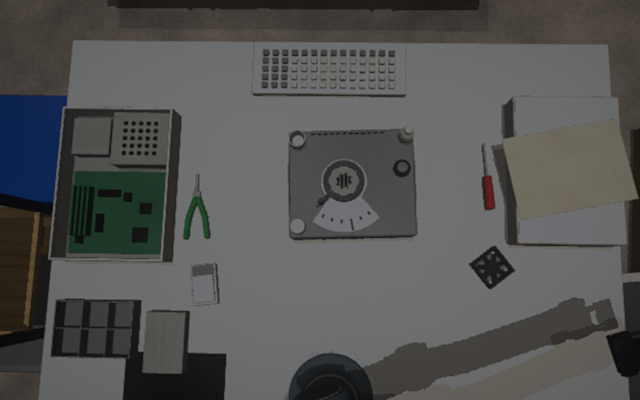

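The scene view shows the extractor centred around (320,225). In the top view it spans (290..415, 130..238), with the ring at about (344,180), the lever towards (322,203) and the long mark near (352,225). I'll zoom in next.

Run:
```python
import cv2,numpy as np
a=cv2.imread("pics/top0.png")[120:245,280:425]
a=np.clip(a.astype(float)*2,0,255).astype(np.uint8)
cv2.imwrite("pics/topz.png",cv2.resize(a,None,fx=4.7,fy=4.7,interpolation=cv2.INTER_CUBIC))
a=cv2.imread("pics/scene0.png")[145:310,225:410]
cv2.imwrite("pics/scenez.png",cv2.resize(a,None,fx=3.6,fy=3.6,interpolation=cv2.INTER_CUBIC))
```

```text
(no output)
```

View pics/topz.png

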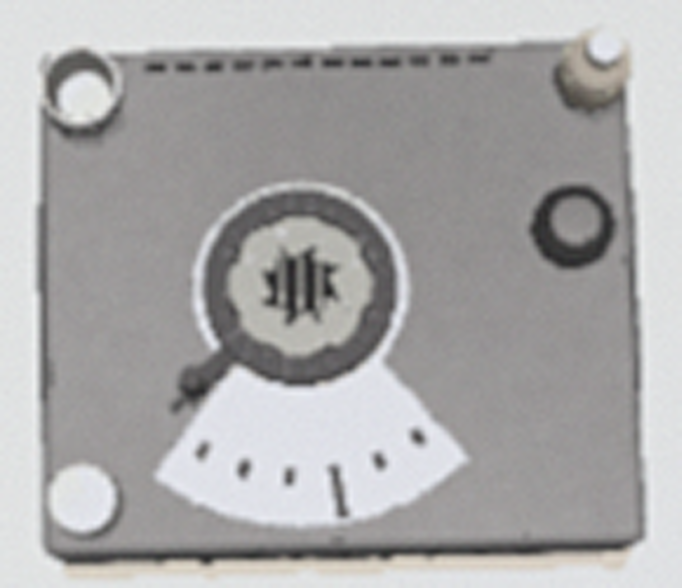

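View pics/scenez.png

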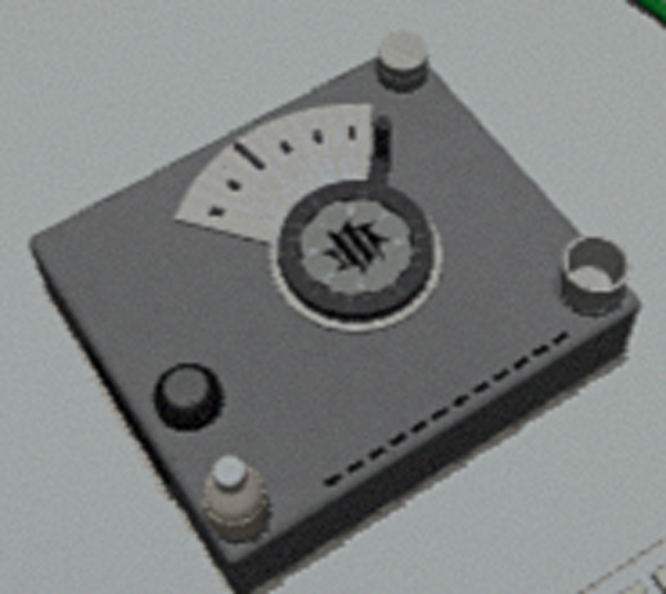

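```bash
cat > h.py <<'E'
from bench import *
import cv2,numpy as np
def ray(c,uv,z):
    K,R,t=c["mtx"],c["R"],np.asarray(c["t"]).ravel()
    d=R.T@np.linalg.inv(K)@np.array([uv[0],uv[1],1.]); o=-R.T@t
    return (o+d*(z-o[2])/d[2])
def wcam(c,s):
    from scipy.spatial.transform import Rotation as Ro
    T=np.eye(4);T[:3,:3]=Ro.from_euler('xyz',s["tcp_rot"]).as_matrix();T[:3,3]=s["tcp_pos"]
    M=np.linalg.inv(T@np.array(c["T_tool_cam"]))
    return dict(mtx=c["mtx"],R=M[:3,:3],t=M[:3,3])
E
python3 - <<'E'
from h import *
ct,cs=read_camera("top"),read_camera("scene")
T=lambda u,v:((u+.5)/4.7-.5+280,(v+.5)/4.7-.5+120)
S=lambda u,v:((u+.5)/3.6-.5+225,(v+.5)/3.6-.5+145)
for n,z,a,b in [("ring",92,(300,286),(355,250)),("FL",80,(43,52),(637,308)),("FR",80,(625,42),None),("NR",80,(642,540),(32,243)),("NL",80,(48,552),(385,58)),
 ("mark_in",86,(334,466),(257,166)),("mark_out",86,(343,515),(238,144)),("pintop",130,(190,375),(381,122)),("ptr",92,(175,406),None),("button",98,(582,217),(188,384)),
 ("cup",115,(85,90),(596,262)),("tin",108,(83,497),(402,50)),("bottletop",150,(604,46),(230,470))]:
    print(n,np.round(ray(ct,T(*a),z)[:2],1), np.round(ray(cs,S(*b),z)[:2],1) if b else "")
E
```

```text
ring [537.4 -26.2] [539.8 -25.5]
FL [667.3 116.4] [668.7 113. ]
FR [ 676.8 -200.7] 
NR [ 406.  -208.9] [ 413.2 -206.9]
NL [394.4 105.1] [402.1  85.3]
mark_in [442.  -45.7] [441.7 -46.1]
mark_out [416.2 -50.9] [418.  -48.3]
pintop [483.3  29.1] [482.4  30.4]
ptr [472.   38.8] 
button [ 575.7 -175.4] [ 571.9 -167.6]
cup [637.1  89.2] [640.5  94.3]
tin [421.5  84.6] [421.5  87. ]
bottletop [ 654.5 -181. ] [ 656.4 -179.2]
```

>>> {"fn": "move_arm", "kwargs": {"increments": [[0,0,3,2,2.5,0.5,255],[0,0,6,6,7,1,255],[0,0,9,10,12,1,255],[0,0,12,14,17,1,255],[0,0,15,18,22,1,255],[0,0,18,21,27,1,255],[0,0,21,24,31,1,255],[0,0,24,26,34,1,255],[0,0,26,28,36,1,255],[0,0,26,28,36,1,255]], "newtons": 20}}

```text
t: 1.5
tcp_pos: [466.7, -287.6, 254.6]
tcp_rot: [3.141, -0.001, 0.735]
contact_force: [0.2, 0.3, -0.1]
grip_width: 1.9
```

>>> {"fn": "move_arm", "kwargs": {"increments": [[0,0,1,1,3,0,255],[0,0,2,2,7,0,255],[0,0,3,3,12,0,255],[0,0,3,4,17,0,255],[0,0,3,5,22,0,255],[0,0,3,5.3,27,0,255],[0,0,3,5.5,31,0,255],[0,0,3,5.5,34,0,255],[0,0,3,5.5,35,0,255],[0,0,3,5.5,35,0,255]]}}

```text
t: 2.75
tcp_pos: [520.4, 59.5, 254.4]
tcp_rot: [3.141, 0.001, 0.782]
contact_force: [0.4, -0.1, -0.1]
grip_width: 0.4
```

Run:
```python
from h import *
s=get_state(); print({k:np.round(s[k],2).tolist() for k in ["t","joints","tcp_pos","tcp_rot","contact_force","grip_width"]})
c=read_camera("wrist");cv2.imwrite("pics/w1.png",c["pixels"][:,:,::-1])
w=wcam(c,s); np.savez("w1.npz",**w)
c=read_camera("scene");cv2.imwrite("pics/s1.png",cv2.resize(c["pixels"][120:320,200:440,::-1],None,fx=3,fy=3))
```

```text
{'t': 2.75, 'joints': [0.25, 0.26, -0.53, 1.85, 0.15, 1.07, -1.13], 'tcp_pos': [520.39, 59.47, 254.39], 'tcp_rot': [3.14, 0.0, 0.78], 'contact_force': [0.41, -0.11, -0.15], 'grip_width': 0.36}
```

View pics/w1.png

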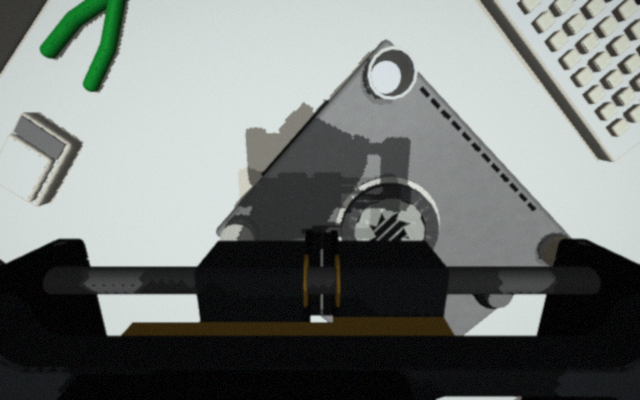

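The wrist view shows only the closed fingers (322,270), which hide the pin, and the arm's shadow. I'll go by the top and scene fixes: axis at (538.5,-26), lever about 0.99 rad before the mark. Next I descend behind the pin.

>>> {"fn": "move_arm", "kwargs": {"increments": [[0,0,0,-0.5,-0.2,-2,255],[0,0,0,-1,-0.5,-5,255],[0,0,0,-1,-0.5,-8,255],[0,0,0,-1,-0.5,-11,255],[0,0,0,-1,-0.5,-12.2,255],[0,0,0,-1,-0.5,-12.6,255],[0,0,0,-1,-0.5,-12.6,255]]}}

```text
t: 3.72
tcp_pos: [510.8, 55.6, 129.2]
tcp_rot: [3.141, -0.001, 0.783]
contact_force: [-0.0, 0.2, -0.3]
grip_width: 0.5
```

Run:
```python
from h import *
c=read_camera("scene");cv2.imwrite("pics/s2.png",cv2.resize(c["pixels"][120:290,220:420,::-1],None,fx=3.5,fy=3.5))
c=read_camera("top");cv2.imwrite("pics/t2.png",np.clip(2.*cv2.resize(c["pixels"][120:245,280:425,::-1],None,fx=4,fy=4),0,255))
```

```text
[ WARN:0@2.997] global loadsave.cpp:1063 imwrite_ Unsupported depth image for selected encoder is fallbacked to CV_8U.
```

View pics/s2.png

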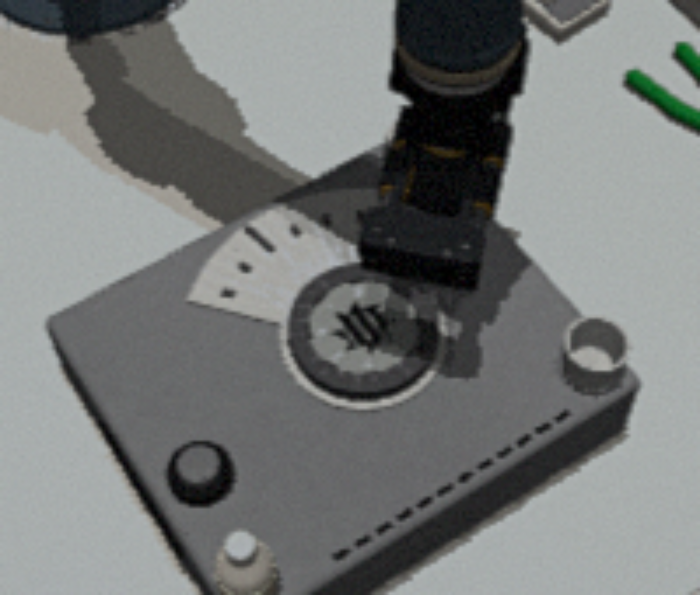

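View pics/t2.png

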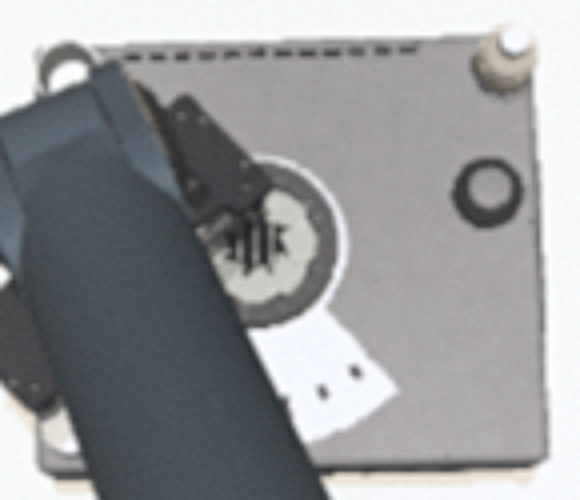

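```bash
cat > arc.py <<'E'
import numpy as np
A=np.array([538.5,-26]); th0=np.pi-0.785
def fc(phi,g):
    th=th0+phi
    return A+78*np.array([np.cos(th),np.sin(th)])-g*np.array([-np.sin(th),np.cos(th)])
E
python3 - <<'E'
from arc import *
c0=np.array([510.2,55.9])
for phi,g in [(0,28),(0,22),(0,19)]+[(.05*i,15.5) for i in range(0,21)]:
    print(round(phi,2),g,np.round(np.degrees(phi),1),np.round((fc(phi,g)-c0)/10,2))
E
```

```text
0 28 0.0 [-0.71 -0.7 ]
0 22 0.0 [-1.13 -1.12]
0 19 0.0 [-1.34 -1.33]
0.0 15.5 0.0 [-1.59 -1.58]
0.05 15.5 2.9 [-1.92 -1.81]
0.1 15.5 5.7 [-2.23 -2.05]
0.15 15.5 8.6 [-2.53 -2.32]
0.2 15.5 11.5 [-2.82 -2.59]
0.25 15.5 14.3 [-3.09 -2.88]
0.3 15.5 17.2 [-3.35 -3.18]
0.35 15.5 20.1 [-3.59 -3.5 ]
0.4 15.5 22.9 [-3.82 -3.82]
0.45 15.5 25.8 [-4.03 -4.16]
0.5 15.5 28.6 [-4.22 -4.51]
0.55 15.5 31.5 [-4.39 -4.87]
0.6 15.5 34.4 [-4.55 -5.23]
0.65 15.5 37.2 [-4.69 -5.6 ]
0.7 15.5 40.1 [-4.81 -5.98]
0.75 15.5 43.0 [-4.91 -6.37]
0.8 15.5 45.8 [-4.99 -6.76]
0.85 15.5 48.7 [-5.05 -7.15]
0.9 15.5 51.6 [-5.1  -7.55]
0.95 15.5 54.4 [-5.12 -7.94]
1.0 15.5 57.3 [-5.12 -8.34]
```

>>> {"fn": "move_arm", "kwargs": {"increments": [[0,0,0,-0.4,-0.4,0,255],[0,0,0,-0.7,-0.7,0,255],[0,0,0,-0.95,-0.95,0,255],[0,0,0,-1.15,-1.15,0,255],[0,0,0,-1.35,-1.35,0,255],[0,0,0,-1.5,-1.5,0,255],[0,0,1,-1.65,-1.62,0,255],[0,0,3,-1.9,-1.8,0,255],[0,0,5.7,-2.23,-2.05,0,255],[0,0,5.7,-2.23,-2.05,0,255]]}}

```text
t: 5.08
tcp_pos: [487.9, 35.3, 128.7]
tcp_rot: [3.141, -0.0, 0.884]
contact_force: [2.0, 1.3, -0.8]
grip_width: 0.7
```

>>> {"fn": "move_arm", "kwargs": {"increments": [[0,0,2.9,-0.3,-0.27,0,255],[0,0,5.8,-0.59,-0.54,0,255],[0,0,8.6,-0.86,-0.83,0,255],[0,0,11.5,-1.12,-1.13,0,255],[0,0,14.4,-1.36,-1.45,0,255],[0,0,17.2,-1.59,-1.77,0,255],[0,0,20.1,-1.8,-2.11,0,255],[0,0,22.9,-1.99,-2.46,0,255],[0,0,25.8,-2.16,-2.82,0,255],[0,0,28.7,-2.32,-3.18,0,255]]}}

```text
t: 6.32
tcp_pos: [465.1, 4.1, 128.7]
tcp_rot: [3.141, -0.001, 1.386]
contact_force: [2.7, 3.6, -2.1]
grip_width: 0.2
```

>>> {"fn": "move_arm", "kwargs": {"increments": [[0,0,2.8,-0.14,-0.37,0,255],[0,0,5.7,-0.26,-0.75,0,255],[0,0,8.6,-0.36,-1.14,0,255],[0,0,11.4,-0.44,-1.53,0,255],[0,0,14.3,-0.5,-1.92,0,255],[0,0,14.3,-0.5,-1.92,0,255]]}}

```text
t: 7.08
tcp_pos: [459.9, -15.5, 128.7]
tcp_rot: [3.141, -0.0, 1.633]
contact_force: [0.9, 2.2, -0.4]
grip_width: 0.8
```

Run:
```python
from h import *
c=read_camera("scene");cv2.imwrite("pics/s3.png",cv2.resize(c["pixels"][130:260,260:380,::-1],None,fx=4.5,fy=4.5,interpolation=cv2.INTER_CUBIC))
```

```text
(no output)
```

View pics/s3.png

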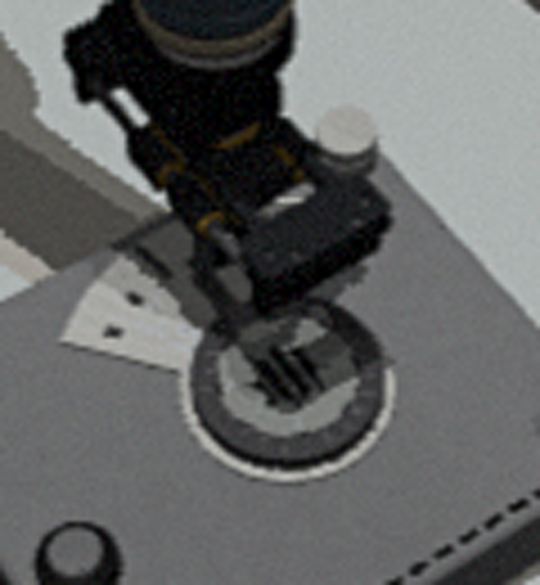

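>>> {"fn": "move_arm", "kwargs": {"increments": [[0,0,0,0,1,0,255],[0,0,0,0,2.5,2,255],[0,0,0,1,5,6,255],[0,0,0,2,10,11,255],[0,0,0,4,16,13,255],[0,0,0,5,20,13,255],[0,0,0,5,20,13,255]]}}

```text
t: 8.0
tcp_pos: [508.7, 189.6, 259.1]
tcp_rot: [3.141, -0.002, 1.641]
contact_force: [-0.7, -0.8, -0.4]
grip_width: 0.5
```

Run:
```python
from h import *
c=read_camera("scene");cv2.imwrite("pics/s4.png",cv2.resize(c["pixels"][145:265,255:375,::-1],None,fx=5,fy=5,interpolation=cv2.INTER_CUBIC))
c=read_camera("top");cv2.imwrite("pics/t4.png",np.clip(2.*cv2.resize(c["pixels"][140:240,300:400,::-1],None,fx=6,fy=6,interpolation=cv2.INTER_CUBIC),0,255).astype(np.uint8))
```

```text
(no output)
```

View pics/s4.png

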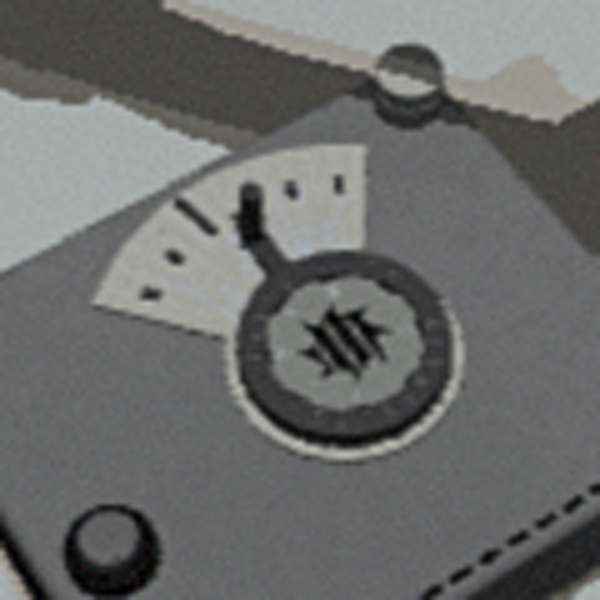

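View pics/t4.png

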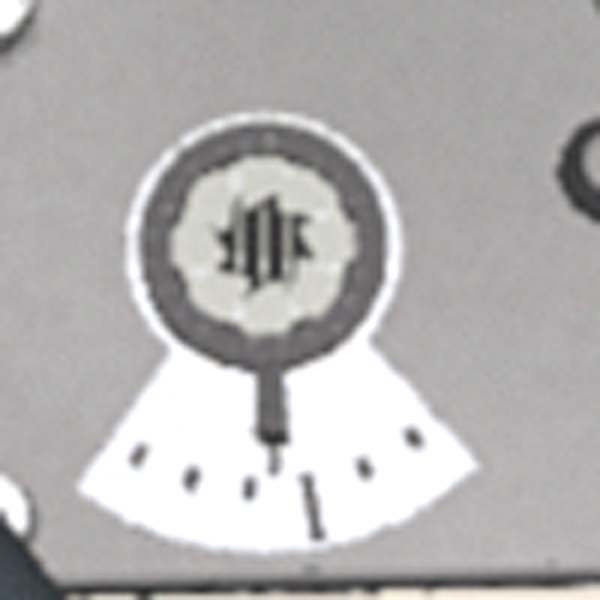

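Run:
```python
from h import *
ct=read_camera("top")
T=lambda u,v:((u+.5)/6-.5+300,(v+.5)/6-.5+140)
A=ray(ct,T(264,247.5),91)[:2]; print("axis",A)
for n,z,a in [("m1",86,(139,455)),("m2",86,(191,480)),("m3",86,(250,489)),("Lin",86,(309,476)),("Lout",86,(319,538)),("m5",86,(365,468)),("m6",86,(414,437)),("ptr",92,(274,468)),("ptrneck",93,(272,447)),("arm",94,(269,385))]:
    p=ray(ct,T(*a),z)[:2]-A; print(n,np.round(np.hypot(*p),1),round(np.arctan2(-p[1],-p[0]),3))
```

```text
axis [536.61351426 -26.6136455 ]
m1 100.9 -0.524
m2 101.6 -0.287
m3 100.9 -0.042
Lin 97.1 0.209
Lout 123.1 0.202
m5 101.0 0.443
m6 100.6 0.683
ptr 92.7 0.061
ptrneck 84.0 0.056
arm 58.3 0.052
```

The top view is clear: pointer tip at (274,468), long mark from (309,476) to (319,538). The lever is about 0.142 rad short, so I return to the same contact pose and push on by that much.

>>> {"fn": "move_arm", "kwargs": {"increments": [[0,0,0,-1,-4,0,255],[0,0,0,-3,-10,-2,255],[0,0,0,-4,-15,-7,255],[0,0,0,-5,-17.5,-11,255],[0,0,0,-5,-18,-13,255],[0,0,0,-5,-18.5,-13,255],[0,0,0,-5,-19,-13,255],[0,0,0,-5,-19.4,-13,255],[0,0,0,-5,-19.7,-13,255],[0,0,0,-5,-20,-13,255]]}}

```text
t: 9.4
tcp_pos: [459.9, -15.6, 129.0]
tcp_rot: [3.141, 0.0, 1.634]
contact_force: [1.1, 3.1, -0.1]
grip_width: 0.4
```

>>> {"fn": "move_arm", "kwargs": {"increments": [[0,0,1.5,-0.01,-0.2,0,255],[0,0,3,-0.03,-0.42,0,255],[0,0,4.5,-0.05,-0.65,0,255],[0,0,6,-0.06,-0.88,0,255],[0,0,8,-0.07,-1.1,0,255],[0,0,8,-0.07,-1.1,0,255],[0,0,8,-0.07,-1.1,0,255]]}}

```text
t: 10.28
tcp_pos: [459.0, -27.0, 128.5]
tcp_rot: [3.141, 0.0, 1.773]
contact_force: [0.9, 1.1, 0.4]
grip_width: 0.4
```

>>> {"fn": "move_arm", "kwargs": {"increments": [[0,0,0,0,0.5,0,255],[0,0,0,0,1.5,1,255],[0,0,0,0,3,4,255],[0,0,0,1,6,8,255],[0,0,0,2,11,12,255],[0,0,0,4,17,13,255],[0,0,0,5,21,13,255],[0,0,0,5,21,13,255]]}}

```text
t: 11.28
tcp_pos: [508.2, 188.2, 259.6]
tcp_rot: [3.14, -0.003, 1.781]
contact_force: [-0.4, -0.6, -0.7]
grip_width: 0.6
```

Run:
```python
from h import *
c=read_camera("top");cv2.imwrite("pics/t5.png",np.clip(2.*cv2.resize(c["pixels"][140:240,300:400,::-1],None,fx=6,fy=6,interpolation=cv2.INTER_CUBIC),0,255).astype(np.uint8))
c=read_camera("scene");cv2.imwrite("pics/s5.png",cv2.resize(c["pixels"][145:265,255:375,::-1],None,fx=5,fy=5,interpolation=cv2.INTER_CUBIC))
```

```text
(no output)
```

View pics/t5.png

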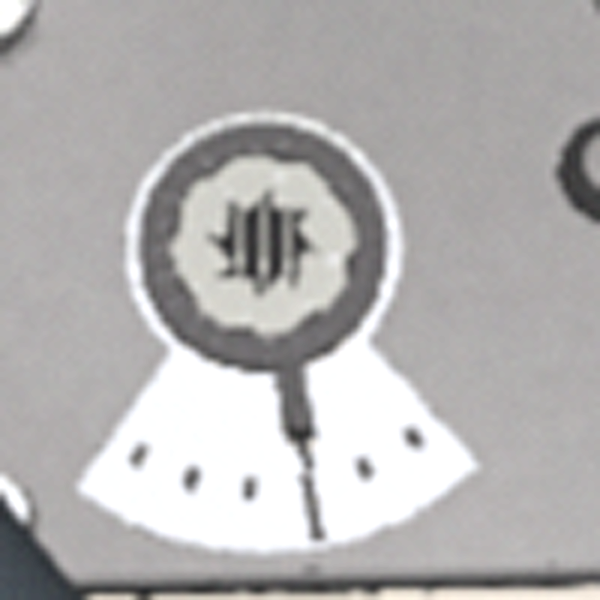

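View pics/s5.png

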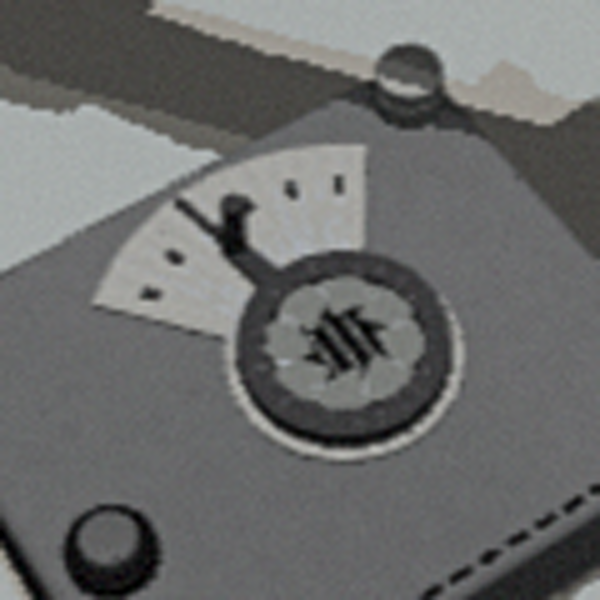

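The pointer (tip at (307,467)) now runs straight into the long mark (309,476) in the top view, and the scene view agrees. Next I triangulate the button.

Run:
```python
from h import *
ct,cs=read_camera("top"),read_camera("scene")
for n,c,(x0,x1,y0,y1),g in[("bt",ct,(385,425,120,190),2.),("bs",cs,(255,320,230,305),1.3)]:
    im=np.clip(g*cv2.resize(c["pixels"][y0:y1,x0:x1,::-1],None,fx=8,fy=8,interpolation=cv2.INTER_CUBIC),0,255).astype(np.uint8)
    cv2.imwrite(f"pics/{n}.png",im)
a=cv2.imread("pics/bt.png");b=cv2.imread("pics/bs.png")
o=np.zeros((600,860,3),np.uint8);o[:a.shape[0],:a.shape[1]]=a;o[:b.shape[0],330:330+b.shape[1]]=b
cv2.imwrite("pics/bb.png",o[:,:850])
```

```text
(no output)
```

View pics/bt.png

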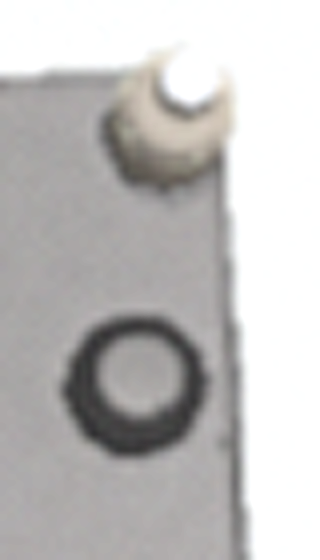

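View pics/bs.png

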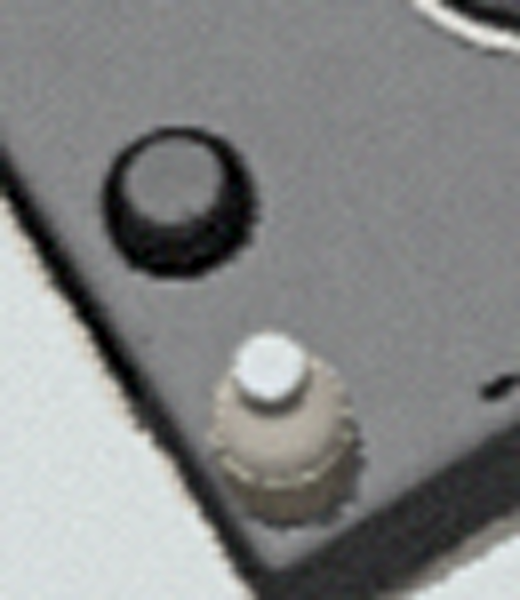

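Run:
```python
from h import *
ct,cs=read_camera("top"),read_camera("scene")
a=((139.5)/8-.5+385,(375.5)/8-.5+120); b=(173.5/8-.5+255,178.5/8-.5+230)
P=[np.asarray(c["mtx"])@np.c_[c["R"],np.asarray(c["t"]).ravel()] for c in(ct,cs)]
X=cv2.triangulatePoints(*P,np.array(a).reshape(2,1),np.array(b).reshape(2,1)).ravel();print(X[:3]/X[3])
for z in(95,100,105,110,115):print(z,np.round(ray(ct,a,z)[:2],1),np.round(ray(cs,b,z)[:2],1))
print(get_state()["tcp_pos"],get_state()["t"])
```

```text
[ 573.44192709 -170.78972434  101.26323569]
95 [ 574.6 -172. ] [ 570.8 -169. ]
100 [ 573.5 -171.4] [ 573.2 -169.7]
105 [ 572.5 -170.9] [ 575.6 -170.4]
110 [ 571.4 -170.4] [ 578. -171.]
115 [ 570.4 -169.8] [ 580.4 -171.7]
[508.92846109 181.84111017 258.497117  ] 11.575
```

>>> {"fn": "move_arm", "kwargs": {"increments": [[0,0,0,0.5,-2,0,255],[0,0,0,1.5,-6,0,255],[0,0,0,2.5,-11,0,255],[0,0,0,3.5,-16,0,255],[0,0,0,4.5,-21,0,255],[0,0,0,5.2,-26,0,255],[0,0,0,5.8,-30.5,0,255],[0,0,0,6.2,-33.5,0,255],[0,0,0,6.4,-35.4,0,255],[0,0,0,6.4,-35.4,0,255]]}}

```text
t: 12.82
tcp_pos: [572.5, -172.2, 258.3]
tcp_rot: [-3.141, -0.0, 1.77]
contact_force: [0.2, 0.6, -0.4]
grip_width: 0.3
```

>>> {"fn": "move_arm", "kwargs": {"increments": [[0,0,0,0,0,-2,255],[0,0,0,0,0,-6,255],[0,0,0,0,0,-9.5,255],[0,0,0,0,0,-11.5,255],[0,0,0,0,0,-12.2,255],[0,0,0,0,0,-12.4,255],[0,0,0,0,0,-12.4,255]]}}

```text
t: 13.7
tcp_pos: [573.7, -170.6, 135.6]
tcp_rot: [3.14, 0.001, 1.774]
contact_force: [0.8, -0.1, -0.1]
grip_width: 0.5
```

Run:
```python
from h import *
print(get_state()["tcp_pos"])
c=read_camera("top");cv2.imwrite("pics/t6.png",np.clip(2.*cv2.resize(c["pixels"][120:245,290:430,::-1],None,fx=4.5,fy=4.5,interpolation=cv2.INTER_CUBIC),0,255).astype(np.uint8))
c=read_camera("scene");cv2.imwrite("pics/s6.png",cv2.resize(c["pixels"][165:305,230:360,::-1],None,fx=4.2,fy=4.2,interpolation=cv2.INTER_CUBIC))
```

```text
[ 573.71406262 -170.55149254  135.58378669]
```

View pics/s6.png

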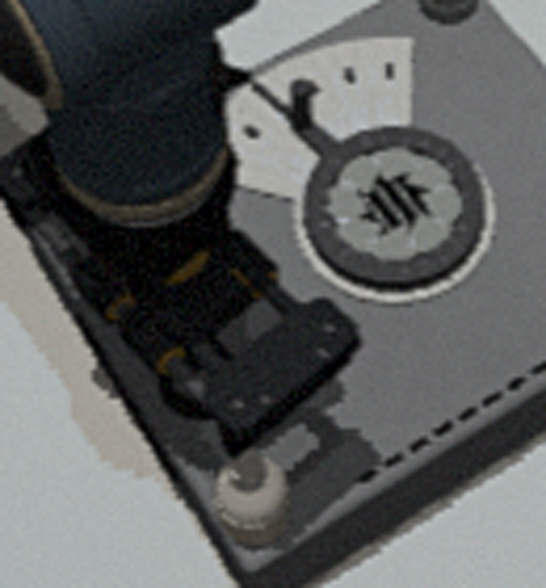

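View pics/t6.png

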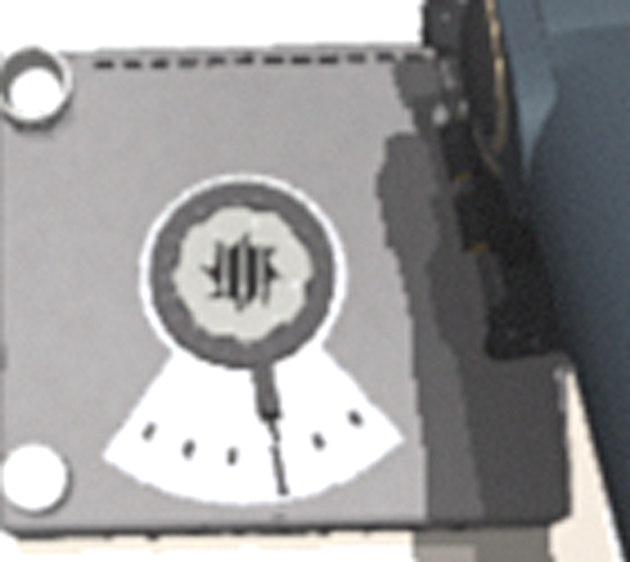

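Both views show the pointer still on the mark, with the gripper above the button. Its long body reaches over the bottle, so I turn it away first for clearance.

>>> {"fn": "move_arm", "kwargs": {"increments": [[0,0,-8,0,0,1,255],[0,0,-18,0,0,2,255],[0,0,-28,0,0,2,255],[0,0,-38,0,0,2,255],[0,0,-48,0,0,2,255],[0,0,-58,0,0,2,255],[0,0,-68,0,0,1.5,255],[0,0,-75,0,0,0.5,255],[0,0,-75,0,0,0,255],[0,0,-75,0,0,0,255]]}}

```text
t: 15.05
tcp_pos: [572.9, -170.5, 134.6]
tcp_rot: [-3.141, -0.0, 0.466]
contact_force: [0.6, -1.0, -0.0]
grip_width: 0.5
```

>>> {"fn": "move_arm", "kwargs": {"increments": [[0,0,0,0,0,-0.3,255],[0,0,0,0,0,-0.6,255],[0,0,0,0,0,-0.9,255],[0,0,0,0,0,-1.1,255],[0,0,0,0,0,-1.25,255],[0,0,0,0,0,-1.4,255],[0,0,0,0,0,-1.4,255]]}}

```text
t: 15.92
tcp_pos: [572.9, -170.7, 120.7]
tcp_rot: [3.141, 0.0, 0.465]
contact_force: [-1.7, 0.3, 3.3]
grip_width: 0.1
```

>>> {"fn": "move_arm", "kwargs": {"increments": [[0,0,0,0,0,-0.15,255],[0,0,0,0,0,-0.3,255],[0,0,0,0,0,-0.4,255],[0,0,0,0,0,-0.4,255]]}}

```text
t: 16.42
tcp_pos: [573.0, -170.7, 118.3]
tcp_rot: [3.141, 0.0, 0.464]
contact_force: [-5.5, -0.2, 14.4]
grip_width: 0.6
```

>>> {"fn": "move_arm", "kwargs": {"increments": [[0,0,0,0,0,0.3,255],[0,0,0,0,0,1,255],[0,0,0,0,0,3,255],[0,0,0,0,-2,7,255],[0,0,0,-2,-6,12,255],[0,0,0,-4,-11,14,255],[0,0,0,-6,-16,14,255],[0,0,0,-8,-20,14,255],[0,0,0,-8,-20,14,255],[0,0,0,-8,-20,14,255]]}}

```text
t: 17.68
tcp_pos: [493.4, -369.8, 256.2]
tcp_rot: [-3.141, -0.001, 0.465]
contact_force: [1.0, -0.6, 1.1]
grip_width: 0.5
```

Run:
```python
from h import *
print(get_state()["tcp_pos"],get_state()["contact_force"])
c=read_camera("top");cv2.imwrite("pics/t7.png",np.clip(2.*cv2.resize(c["pixels"][120:245,285:425,::-1],None,fx=4.5,fy=4.5,interpolation=cv2.INTER_CUBIC),0,255).astype(np.uint8))
c=read_camera("scene");cv2.imwrite("pics/s7.png",c["pixels"][:,:,::-1])
```

```text
[ 493.43479373 -369.84485165  256.2117598 ] [ 0.98686385 -0.60224758  1.09731921]
```

View pics/t7.png

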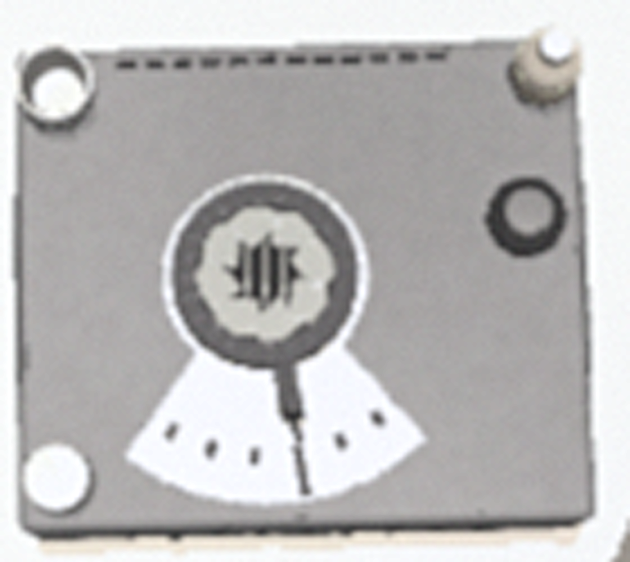

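View pics/s7.png

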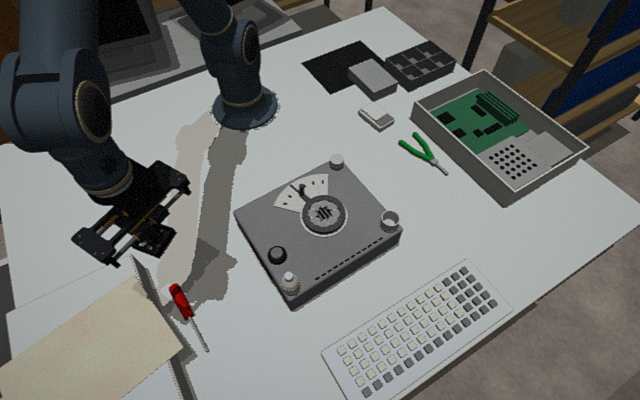

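The top view shows the pointer in line with the long mark (298,440 to 306,492) and the button up at (530,210). Cup, tin, bottle, pliers, mouse and screwdriver are all where they were, and the arm is clear.

```bash
python3 -c "
from bench import *
print(hand_in())"
```

```text
the job is handed in; nothing more can be done
None
```

I pushed the lever onto the long mark with the outside of the closed fingers, then pressed the button right down and let it come up. The job was handed in at about 18 s of the 48 s allowed.

- **Lever:** I pushed it in two stages. After the first, the top camera showed it about 0.14 rad short, so I went back and pushed that much further. In the last top view the pointer lines up with the long mark, by my estimate within 0.02 rad. Contact forces read at the end of each push were at most about 5 N.
- **Button:** The fingers met a hard stop at 14 N after roughly 6 mm of travel, which I take as fully down. The button joint itself cannot be read. The last top view shows the button up.
- **Loose things:** Cup, tin, bottle, screwdriver, pliers and mouse look unmoved in the last pictures. The fan was hidden behind the gripper in the last scene picture, so I did not check it by eye; the tool stayed well above table height throughout.
- **Arm:** It was clear of everything when I handed in. No check failed or disagreed.

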